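# Start up the sanding corner in the right order

### The job

Get the sanding corner running for the taped blocks by pressing the switches with the closed fingers: first switch on the bench supply by pressing down the raised, white-barred end of the red rocker on the grey supply box, then press in the green start button of the blue dust extractor, and only then the green start button of the disc sander, so that the suction runs before any dust is made. All three must be left latched on. Do not pick up or shove anything that lies around, and take your hand away at the end.

Things in the scene. Friction and masses are not known exactly. Their poses are not given: they have to be found in the camera images.
- supply: Grey bench supply box screwed to the bench, 88 (x) x 168 (y) x 46 (z) mm, with two blue outlet flaps (53 mm high) at its +y side and a red rocker at its -y side. Origin: centre of its underside, on the bench; z up, -x is its front. A steel conduit leaves its back.
- rocker_on_end (a point): Point on the top face of the red rocker near its 'on' end, the end with the white bar, away from the box's front (+x of the box); it moves with the rocker. At the start this end stands up, this point being about 66 mm above the bench, 21 mm from the rocker's axle and 6 mm from the end; pressed on, it lies 6 mm lower. The rocker is 34 mm wide (box y) and 56 mm long (box x); its axle runs along the box's y, 55 mm above the bench.
- supply_rocker (a joint): Angle of the red rocker, rad: 0 = off (on end up), 0.28 = on (on end fully down). It snaps over at half travel and stays: the on end needs about 6 N at first, ever less towards half way.
- sander: Cream-coloured bench disc sander bolted down, base 200 (x) x 250 (y) mm, 166 mm high at the motor, 186 mm at the top of the disc. Origin: on the bench under the machine; z up, -x is its front. The motor lies at its -y side, the disc and the aluminium table (120 mm high) at its +y side; the starter panel with the two buttons is on the sloping console at the front of the motor side, in front of the motor.
- sander_start_top (a point): Centre of the flat top of the sander's green start button (round, 31 mm across; the red stop button's centre lies 52 mm from it towards the sander's +y). This point moves with the button. The button faces up and forward: its axis leans 0.42 rad (24 degrees) from vertical towards the sander's -x; at the start this point is about 114 mm above the bench, 67 mm in front of the nearest part of the motor.
- sander_start (a joint): Travel of the sander's green start button into its panel, m: 0 = standing out (off), 0.007 = fully in, latched (running). It snaps over at half travel: needs about 6 N at first, ever less towards half way, and then runs home by itself and stays. Pressed home, its top is still 5 mm proud of the bezel round it.
- sander_stop_top (a point): Centre of the top of the sander's red mushroom stop button, 33 mm across. It is linked to the green one: at the start it is in; it comes out 7 mm as the green one goes in, and pressing it then would throw the green one out again.
- extractor: Dust extractor, a box standing on the bench and fixed to it, blue above and black below, 170 (x) x 156 (y) x 150 (z) mm, black inlet pipe on its +y side. Origin: centre of its underside, on the bench; z up, -x is its front. The starter panel with the two buttons is on its top near the front.
- extractor_start_top (a point): Centre of the flat top of the extractor's green start button (round, 31 mm across; the red stop button's centre lies 52 mm from it towards the extractor's +y). This point moves with the button. The button faces straight up; at the start this point is about 177 mm above the bench, the highest thing on the extractor until the red button comes out to 180 mm.
- extractor_start (a joint): Travel of the extractor's green start button into its panel, m: 0 = standing out (off), 0.007 = fully in, latched (running). It snaps over at half travel: needs about 6 N at first, ever less towards half way, and then runs home by itself and stays. Pressed home, its top is still 5 mm proud of the bezel round it.
- extractor_stop_top (a point): Centre of the top of the extractor's red mushroom stop button, 33 mm across. It is linked to the green one: at the start it is in; it comes out 7 mm as the green one goes in, and pressing it then would throw the green one out again.
- taped_block_a: Loose upright block of wood wrapped in pale tape, 31 x 29 x 81 mm; origin at the centre of its underside. To be left alone.
- taped_block_b: Loose upright block of wood wrapped in pale tape, 28 x 26 x 81 mm; origin at the centre of its underside. To be left alone.
- taped_block_c: Loose block of wood wrapped in pale tape, lying on its side, 28 x 82 x 26 mm; origin at the centre of its underside. To be left alone.
- sanding_block: Loose brown sanding block, 60 x 99 x 23 mm; origin at the centre of its underside. To be left alone.
- marker: Loose white and red marker pen lying down, 17 x 135 x 16 mm; origin at the centre of its underside. To be left alone.

How it is judged:
By the outcome, as a careful person would: the job done as asked, in the order asked, and still so for the second after the job is handed in, with the robot touching nothing.
It also fails if it takes over 51 s, if anything falls off the work surface, if the arm or the gripper's body presses on something with over 40 N, if the wrist force passes 120 N, or if a joint passes its speed limit or range.

### The arm

A 6-joint arm with a two-finger parallel gripper is mounted at the origin on a cart in front of the work surface, level with it; the furniture and walls round the work are solid. World frame = base frame: x ahead of the robot, y to its left, z up, the work surface at z = 0. Lengths are in m, angles in rad, forces in N, time in s.
With the tool pointing down it reaches from about 0.425 to 0.95 m from the base axis. Payload 3.5 kg.
Tool frame: the origin (TCP) lies on the centre line of the jaws, within the pads' length; the fingertips stand 25 mm ahead of it and the grasp point (between the pads) lies 6 mm ahead of it (arm.tip_reach is the distance from the TCP to the fingertips, in m); z points along the fingers, x is the direction in which the jaws open and shut, and the axes are right-handed (so a half turn about z gives the same grasp; the last joint's range is limited). The gripper opens to 85 mm and grips with 20 to 120 N. Pads are 22 mm wide; open, the fingers measure 114 mm over their backs; the gripper's body (76 mm by 85 mm) begins 54 mm behind the grasp point. The pads swing forward as they close: fully open they stand 13 mm farther back than shut.
Start: joints at [1.09, 0.286, 1.577, -0, 1.279, -0.15], TCP at [0.219, 0.638, 0.256] pointing down, gripper open.
Joint ranges: [-2.77, 2.77], [-0.9, 2.22], [0.21, 2.48], [-1.53, 4.67], [0.24, 2.81], [-2.84, 2.84]. Speed limits (rad/s): [2.79, 2.79, 3.14, 3.14, 3.14, 3.14].

### API

Orientations are given as a 3x3 rotation matrix whose columns are the frame's x, y, z axes.
In Python, from rig import arm gives the robot as it stands. The module is installed in compiled form; this text tells all that it offers.
- The arm moves only by the tool jog_arm, never from a script. Its argument "targets" is a list of rows, each an object with "translation": the shift along the tool's x, y, z in mm, a list of three; "angular": the turn, a rotation vector about the tool's x, y, z in degrees, a list of three; "grip": the opening, from 0 (shut) to 1 (fully open). In form: [{"translation": [tx, ty, tz], "angular": [ax, ay, az], "grip": grip}, ...]. A call has 1 to 20 rows; each row is the pose to reach, as a shift and turn from the pose commanded when the call began, along the tool's axes at that moment; what a row does not reach only later rows make up. A row lasts 1/12 s, in which the tool goes at most 41.7 mm and 7.16 degrees, less where a joint would pass 70% of its speed; a pose out of reach is approached as far as the arm can. A call with a gripper value outside its range is refused whole. The fingers move at their own pace and stop on an object; "newtons" is the grip in N (left out, the last holds). Time passes only in rows, so rows that repeat a pose let the fingers close. It gives the time, the measured TCP pose, the force and the opening at its end, in the units of the state.
- arm.sense(): the state, without advancing time (a new reading comes with each control period).
- arm.snapshot(name): name is "scene" or "side" or "wrist"; returns a dict with "frame" (480x640x3 uint8, red, green, blue), "fx", "fy", "cx", "cy" (pixels), "R" (3x3) and "t" (3): a world point X has camera coordinates R X + t. Camera axes: x right, y down, z forward; pixel columns grow to the right and rows downward; lengths in m; the calibration is good to about 2 mm. The wrist camera is an equidistant fisheye: a pixel r from the principal point sees the ray r / f radians off the axis. A picture is of the moment at which its call begins. There is no depth.
- arm.hand_in(): hands the job in, once; it reports no verdict.
The state is a dict: "time_s": time; "q": joint angles; "qd": joint speeds; "effort": joint torques, N m; "eef_pos": TCP position; "ee_rot": TCP orientation; "ft_force": force on the tool from outside, world axes, zero at the start; "torque": the same for the moment, N m; "grip_width": opening from 0.0 (shut) to 1.0 (fully open).
Only numpy, scipy, OpenCV 4.12 (cv2) and the standard library are available. Lean on these libraries where they do the work, as an engineer would, in place of code of your own. Each camera call takes 0.05 s, during which the arm holds its last target.

## Working session

There is one attempt and no reset: what is moved stays moved. The work goes in short steps, Python scripts to look and compute and a tool call to move; the robot and the scene stay as the last step left them, time stands still between calls to the robot, and variables do not carry over. Pictures are saved under pics/ and viewed, and the job is handed in when it is done.

Besides the shell and the picture viewer there is one more tool, called after ">>>" by a JSON object that holds its "name" and its "arguments", one argument or row to a line. jog_arm: Moves the arm, as the interface text tells. Its arguments: {"type":"object","properties":{"targets":{"type":"array"},"newtons":{"type":"number"}},"required":["targets"]}

```bash
mkdir -p pics; cat > h.py <<'E'
import numpy as np, cv2
from rig import arm
np.set_printoptions(precision=4,suppress=True)
def snap(n,f):
    s=arm.snapshot(n); cv2.imwrite('pics/'+f,s['frame'][:,:,::-1]); d=dict(s); 
    np.savez('pics/'+f[:-4]+'.npz',**{k:np.array(v) for k,v in d.items()}); return s
E
python3 - <<'E'
from h import *
s=arm.sense(); print(s['time_s'],s['eef_pos'],s['ee_rot'],s['grip_width'],arm.tip_reach)
for n in ['scene','side','wrist']:
    c=snap(n,n+'0.png'); print(n,c['fx'],c['fy'],c['cx'],c['cy'],c['R'],c['t'], -np.array(c['R']).T@np.array(c['t']))
E
```

```text
0.0 [0.2189 0.6379 0.2549] [[ 0.3248  0.9458 -0.0011]
 [ 0.9458 -0.3248 -0.0021]
 [-0.0023 -0.0004 -1.    ]] 0.9997871928083709 0.025
scene 515.749117365802 515.749117365802 327.79171513152545 238.2289901420183 [[-0.7987 -0.6016  0.0134]
 [-0.4505  0.583  -0.6762]
 [ 0.3989 -0.5461 -0.7366]] [0.477  0.1868 1.074 ] [0.0367 0.7645 0.9111]
side 564.6558166816079 564.6558166816079 319.7179173621221 242.93543854793083 [[ 0.8641 -0.5032  0.0083]
 [-0.1973 -0.354  -0.9142]
 [ 0.4629  0.7884 -0.4052]] [-0.2957  0.2655  0.7876] [-0.0567 -0.6758  0.5642]
wrist 371.64829954431775 371.64829954431775 320.82542268722966 240.53483329151652 [[ 0.3244  0.9459 -0.0039]
 [ 0.8995 -0.3072  0.3108]
 [ 0.2928 -0.1043 -0.9505]] [-0.6725 -0.0411  0.382 ] [0.1433 0.6634 0.3733]
```

View pics/scene0.png

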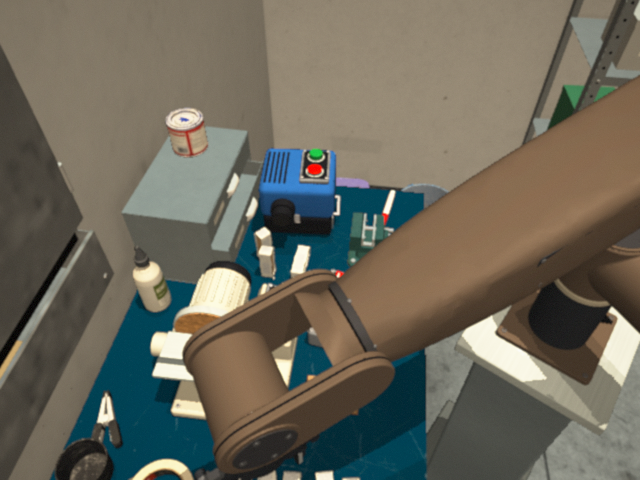

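View pics/side0.png

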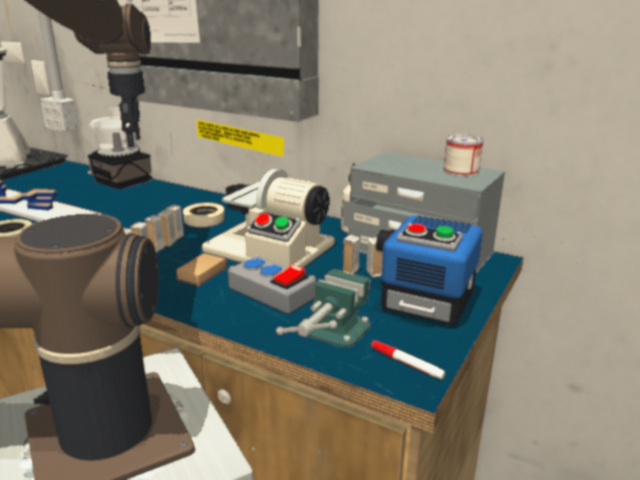

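View pics/wrist0.png

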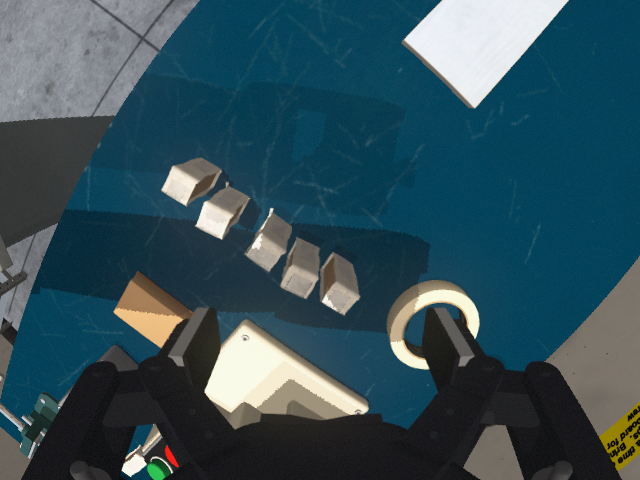

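The side view shows everything: the supply rocker at about (290,276), sander green at (282,223) and extractor green at (444,232). The scene view shows the extractor green at (317,155). Next I'll zoom in and measure.

```bash
cat >> h.py <<'E'
def ray(c,u,v):
    d=np.array([(u-float(c['cx']))/float(c['fx']),(v-float(c['cy']))/float(c['fy']),1.])
    R=np.array(c['R']);return -R.T@np.array(c['t']), R.T@d
def atz(c,u,v,z):
    o,d=ray(c,u,v); return o+d*(z-o[2])/d[2]
def proj(c,X):
    p=np.array(c['R'])@np.array(X)+np.array(c['t']); return np.array([float(c['fx'])*p[0]/p[2]+float(c['cx']),float(c['fy'])*p[1]/p[2]+float(c['cy'])])
def blobs(img,kind,mina=25):
    h=cv2.cvtColor(img,cv2.COLOR_RGB2HSV)
    if kind=='g': m=cv2.inRange(h,(45,120,60),(80,255,255))
    elif kind=='r': m=cv2.inRange(h,(0,150,100),(8,255,255))|cv2.inRange(h,(172,150,100),(180,255,255))
    n,l,st,ce=cv2.connectedComponentsWithStats(m)
    return [(st[i].tolist(),ce[i]) for i in range(1,n) if st[i][4]>=mina]
E
python3 - <<'E'
from h import *
for n in ['scene','side']:
    c=np.load(f'pics/{n}0.npz')
    for k in 'gr':
        for b in blobs(c['frame'],k): print(n,k,b[0],b[1])
c=np.load('pics/side0.npz')
f=c['frame'][:,:,::-1]
cv2.imwrite('pics/side0z.png',cv2.resize(f[190:340,210:410],None,fx=4,fy=4,interpolation=cv2.INTER_CUBIC))
cv2.imwrite('pics/side0y.png',cv2.resize(f[190:340,340:500],None,fx=4,fy=4,interpolation=cv2.INTER_CUBIC))
E
```

```text
scene g [565, 86, 18, 18, 170] [573.5471  92.5353]
scene g [597, 88, 16, 11, 73] [603.3699  91.4384]
scene g [309, 149, 14, 10, 115] [315.5565 153.3652]
scene r [184, 122, 19, 33, 98] [191.0816 136.6837]
scene r [307, 163, 16, 12, 134] [314.1343 168.403 ]
scene r [382, 213, 7, 11, 37] [385.     217.5135]
scene r [335, 271, 9, 6, 30] [339.2333 273.1667]
scene r [145, 474, 9, 6, 29] [149.8276 477.    ]
side g [274, 217, 14, 12, 136] [280.9853 222.0588]
side g [436, 226, 18, 11, 158] [444.3165 231.1392]
side r [448, 142, 33, 8, 66] [465.5758 145.6515]
side r [255, 213, 14, 12, 123] [262.0976 218.561 ]
side r [408, 224, 17, 8, 113] [416.2832 227.5929]
side r [274, 265, 31, 21, 351] [288.9886 275.5556]
side r [372, 341, 23, 16, 197] [383.0711 348.0558]
```

View pics/side0z.png

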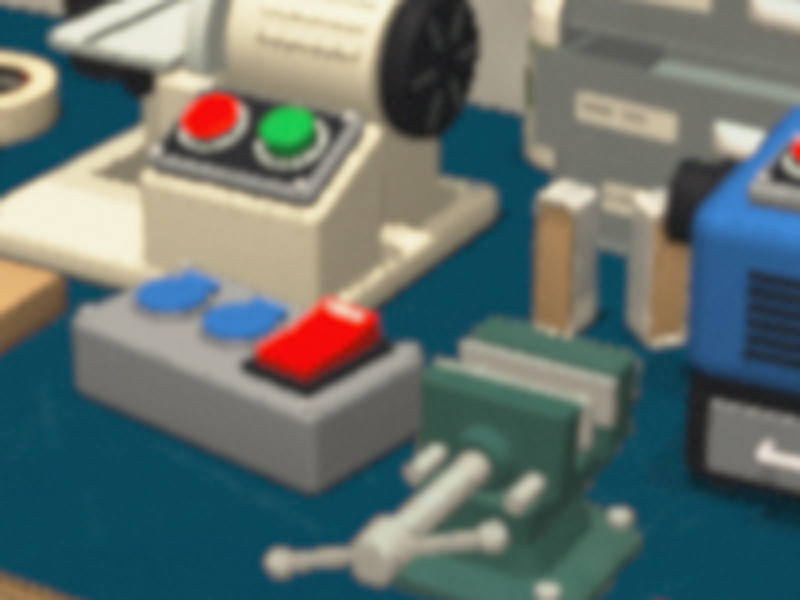

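View pics/side0y.png

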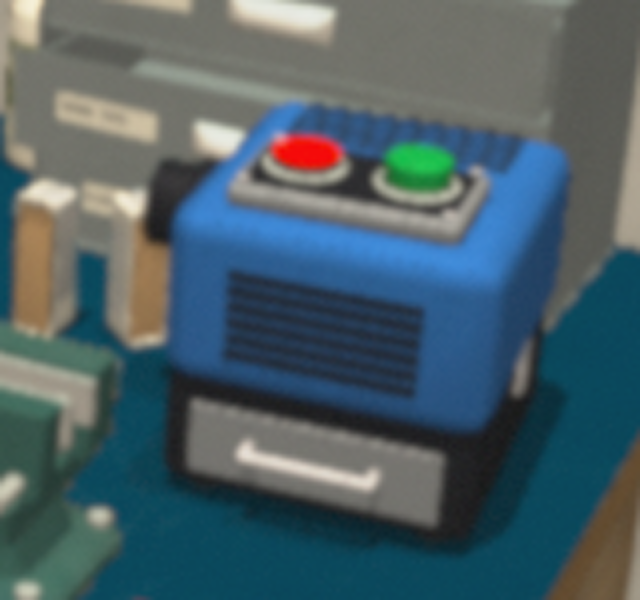

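```bash
cat > m.py <<'E'
from h import *
s=np.load('pics/side0.npz'); sc=np.load('pics/scene0.npz')
def z(x,y,x0=210,y0=190): return (x+.5)/4-.5+x0,(y+.5)/4-.5+y0
E=atz(s,*z(420,161,340,190),.177); Er=atz(s,*z(307,153,340,190),.173)
print('ext side',E,Er,np.linalg.norm(E-Er)); 
E2=atz(sc,316,153,.177);E2r=atz(sc,314.5,168.4,.173);print('ext scene',E2,E2r,np.linalg.norm(E2-E2r))
S=atz(s,*z(287,127),.114); Sr=atz(s,*z(212,117),.109); print('sander',S,Sr,np.linalg.norm(S-Sr))
W=atz(s,*z(346,310),.066); print('white bar',W)
print('rocker on end corners',atz(s,*z(325,298),.067),atz(s,*z(380,316),.067),'off',atz(s,*z(256,352),.051),atz(s,*z(318,376),.051))
for p in [(78,318),(315,412),(425,348),(165,272)]: print('box',p,atz(s,*z(*p),.046))
d=Er-E;print('ext yaw',np.degrees(np.arctan2(-d[0],d[1])));d=E2r-E2;print(np.degrees(np.arctan2(-d[0],d[1])))
d=Sr-S;print('sander yaw',np.degrees(np.arctan2(-d[0],d[1])))
b=atz(s,*z(145,185),.08)
E
python3 m.py
```

```text
ext side [0.6107 0.0185 0.177 ] [0.5787 0.0582 0.173 ] 0.05107836500099429
ext scene [0.6139 0.0264 0.177 ] [0.5861 0.0675 0.173 ] 0.04979929440286662
sander [0.4433 0.3393 0.114 ] [0.4196 0.3838 0.109 ] 0.050682125457386845
white bar [0.4121 0.2141 0.066 ]
rocker on end corners [0.4083 0.2294 0.067 ] [0.4226 0.1983 0.067 ] off [0.3658 0.2215 0.051 ] [0.3808 0.1843 0.051 ]
box (78, 318) [0.3072 0.3086 0.046 ]
box (315, 412) [0.3672 0.1613 0.046 ]
box (425, 348) [0.4452 0.1929 0.046 ]
box (165, 272) [0.3681 0.3373 0.046 ]
ext yaw 38.86579781353077
34.01422800561493
sander yaw 28.101795877550718
```

```bash
cat >> h.py <<'E'
from scipy.spatial.transform import Rotation as Ro
def goal(pos,R):
    s=arm.sense(); R0=np.array(s['ee_rot']); p0=np.array(s['eef_pos'])
    t=R0.T@(np.array(pos)-p0)*1000; w=Ro.from_matrix(R0.T@R).as_rotvec(degrees=True)
    print('trans',t.round(1),'ang',w.round(1))
def down(xyaw):  # tool z down, tool x at yaw deg
    a=np.radians(xyaw);x=np.array([np.cos(a),np.sin(a),0]);z=np.array([0,0,-1.]);return np.c_[x,np.cross(z,x),z]
E
python3 - <<'E'
from h import *
goal([.45,.20,.33],down(24))
goal([.25,.60,.33],down(60))
E
```

```text
trans [-339.3  360.7  -74.3] ang [ 0.   0.1 47. ]
trans [-26.   41.6 -74.8] ang [-0.   0.1 11. ]
```

>>> {"name": "jog_arm", "arguments": {
  "targets": [
    {"translation":[-10,20,-35],"angular":[0,0,5],"grip":0},
    {"translation":[-26,42,-75],"angular":[0,0,11],"grip":0},
    {"translation":[-339,361,-74],"angular":[0,0,47],"grip":0},
    {"translation":[-339,361,-74],"angular":[0,0,47],"grip":0},
    {"translation":[-339,361,-74],"angular":[0,0,47],"grip":0},
    {"translation":[-339,361,-74],"angular":[0,0,47],"grip":0},
    {"translation":[-339,361,-74],"angular":[0,0,47],"grip":0},
    {"translation":[-339,361,-74],"angular":[0,0,47],"grip":0},
    {"translation":[-339,361,-74],"angular":[0,0,47],"grip":0},
    {"translation":[-339,361,-74],"angular":[0,0,47],"grip":0},
    {"translation":[-339,361,-74],"angular":[0,0,47],"grip":0},
    {"translation":[-339,361,-74],"angular":[0,0,47],"grip":0},
    {"translation":[-339,361,-74],"angular":[0,0,47],"grip":0},
    {"translation":[-339,361,-74],"angular":[0,0,47],"grip":0},
    {"translation":[-339,361,-74],"angular":[0,0,47],"grip":0},
    {"translation":[-339,361,-74],"angular":[0,0,47],"grip":0},
    {"translation":[-339,361,-74],"angular":[0,0,47],"grip":0}
  ]
}}

```text
time_s: 1.57
eef_pos: [0.45, 0.2014, 0.3301]
ee_rot: [[0.913, 0.409, -0.001], [0.409, -0.913, 0.0], [-0.0, -0.0, -1.0]]
ft_force: [0.3, 0.1, -0.6]
grip_width: 0.003
```

```bash
python3 - <<'E'
from h import *
s=arm.sense(); print(s['time_s'],s['eef_pos'],s['ee_rot'],s['grip_width'],s['q'])
for n in ['scene','wrist']: snap(n,n+'1.png')
E
```

```text
1.5667 [0.45   0.2014 0.3301] [[ 0.9127  0.4087 -0.0005]
 [ 0.4087 -0.9127  0.0003]
 [-0.0004 -0.0005 -1.    ]] 0.002560169576667248 [ 0.2145 -0.1748  1.9245  0.0004  1.3924 -0.2066]
```

View pics/wrist1.png

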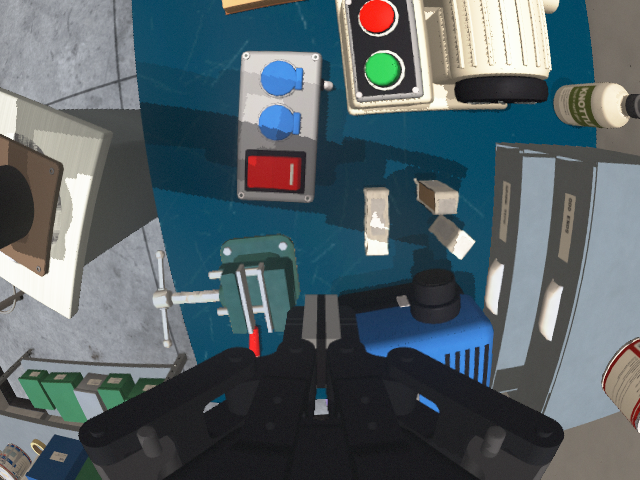

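View pics/scene1.png

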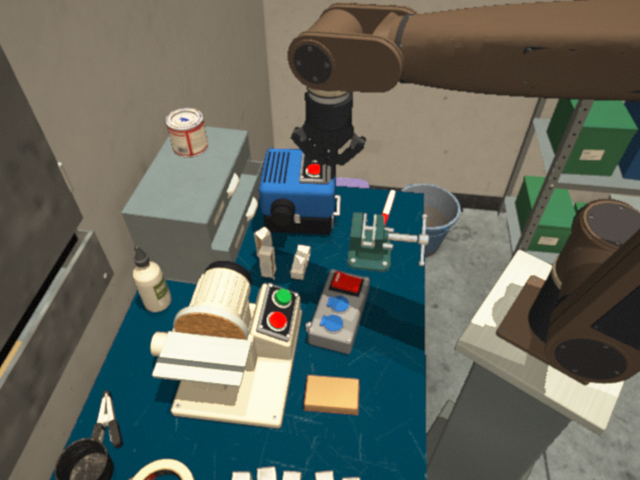

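The wrist view clearly shows the white bar at about (291,174) and the sander green at (384,69). The scene view has the sander green at (283,297) and the rocker at (347,282). Next I'll locate these points from both views.

```bash
cat >> h.py <<'E'
def wray(c,u,v):
    x=(u-float(c['cx']))/float(c['fx']);y=(v-float(c['cy']))/float(c['fy']);r=np.hypot(x,y)
    d=np.array([np.sin(r)*x/r,np.sin(r)*y/r,np.cos(r)]) if r>0 else np.array([0,0,1.])
    R=np.array(c['R']);return -R.T@np.array(c['t']),R.T@d
def watz(c,u,v,z):
    o,d=wray(c,u,v); return o+d*(z-o[2])/d[2]
def tri(rs):
    A=0;b=0
    for o,d in rs:
        d=d/np.linalg.norm(d);P=np.eye(3)-np.outer(d,d);A=A+P;b=b+P@o
    x=np.linalg.solve(A,b); return x,[round(1000*np.linalg.norm((np.eye(3)-np.outer(d,d)/(d@d))@(x-o)),1) for o,d in rs]
E
python3 - <<'E'
from h import *
w=np.load('pics/wrist1.npz');sc=np.load('pics/scene1.npz')
for n,c in [('w',w),('sc',sc)]:
    for k in 'gr':
        for b in blobs(c['frame'],k,60): print(n,k,b[0],b[1])
f=w['frame'][:,:,::-1]
cv2.imwrite('pics/w1z.png',cv2.resize(f[30:210,230:430],None,fx=4,fy=3.3333,interpolation=cv2.INTER_CUBIC))
f=sc['frame'][:,:,::-1]
cv2.imwrite('pics/s1z.png',cv2.resize(f[140:360,240:400],None,fx=5,fy=2.7,interpolation=cv2.INTER_CUBIC))
E
```

```text
w g [365, 53, 35, 33, 905] [382.421   69.0641]
w r [360, 0, 34, 33, 890] [376.3753  15.818 ]
w r [247, 156, 54, 34, 1613] [272.8425 172.0273]
w r [249, 327, 11, 30, 228] [254.307 341.864]
w r [607, 341, 33, 34, 163] [625.4908 353.7791]
sc g [584, 100, 54, 30, 1021] [609.7248 115.431 ]
sc g [526, 177, 18, 28, 211] [533.7156 186.9526]
sc g [540, 190, 36, 38, 811] [558.9975 210.2293]
sc g [275, 288, 17, 17, 201] [283.0149 296.0846]
sc r [184, 122, 19, 33, 98] [191.0816 136.6837]
sc r [307, 163, 13, 12, 123] [313.561  168.4797]
sc r [332, 271, 30, 22, 396] [346.3939 282.1439]
sc r [270, 311, 17, 17, 225] [277.8311 319.3244]
```

View pics/w1z.png

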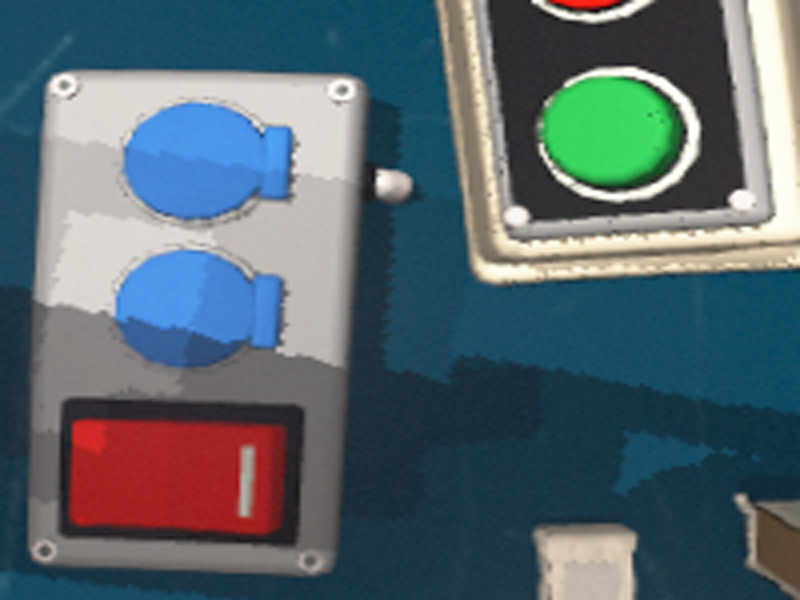

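View pics/s1z.png

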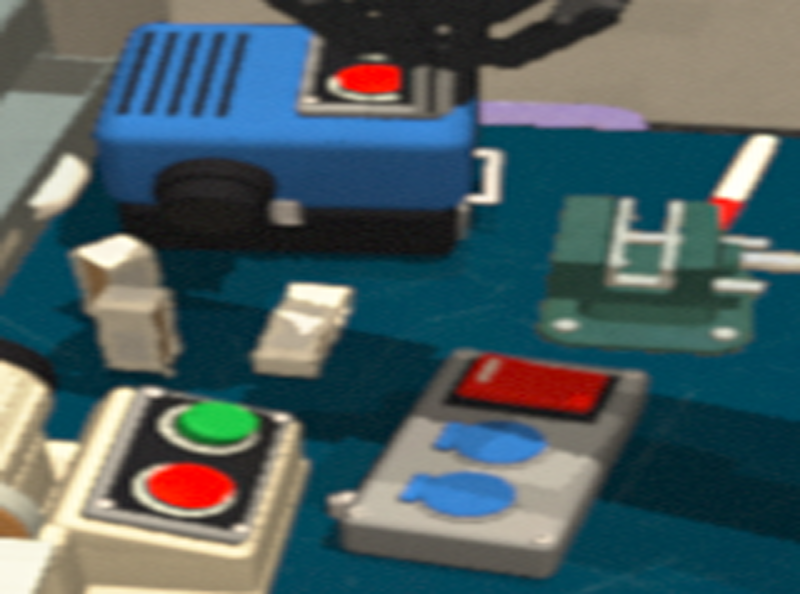

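```bash
python3 - <<'E'
from h import *
w=np.load('pics/wrist1.npz');sc=np.load('pics/scene1.npz');s=np.load('pics/side0.npz')
G=[wray(w,382.5,68.6),ray(sc,283.4,295.3),ray(s,281.4,221.6)]
print('sander',tri(G),watz(w,382.5,68.6,.114),atz(sc,283.4,295.3,.114),atz(s,281.4,221.6,.114))
r=[wray(w,376.5,16),ray(sc,278,319),ray(s,262.9,219)]
print('red',tri(r),watz(w,376.5,16,.109))
B=[wray(w,291.1,174),ray(sc,337.2,277),ray(s,296.1,267.1)]
print('bar',tri(B),[watz(w,291.1,174,.066),atz(sc,337.2,277,.066),atz(s,296.1,267.1,.066)])
print('ext',tri([ray(sc,316,153),ray(s,444.6,230)]),'extred',tri([ray(sc,314,168.4),ray(s,416.5,228)]))
z=lambda x,y:(230+(x+.5)/4-.5,30+(y+.5)/3.3333-.5)
P=[watz(w,*z(*p),.046)[:2] for p in [(64,85),(341,90),(309,560),(45,550)]]
print('screws',P,[np.degrees(np.arctan2(*(b-a)[::-1])) for a,b in [(P[0],P[1]),(P[3],P[2])]])
print('rocker corners on', [watz(w,*z(*p),.067)[:2] for p in [(287,425),(280,533)]],'off',[watz(w,*z(*p),.059)[:2] for p in [(72,418),(70,525)]])
E
```

```text
sander (array([0.446 , 0.3424, 0.1125]), [np.float64(0.3), np.float64(1.2), np.float64(1.1)]) [0.4458 0.3418 0.114 ] [0.4465 0.3429 0.114 ] [0.4428 0.3381 0.114 ]
red (array([0.4216, 0.387 , 0.1078]), [np.float64(0.9), np.float64(1.0), np.float64(0.5)]) [0.4207 0.3868 0.109 ]
bar (array([0.4114, 0.2132, 0.0668]), [np.float64(1.4), np.float64(1.4), np.float64(0.2)]) [array([0.4102, 0.2124, 0.066 ]), array([0.4129, 0.2135, 0.066 ]), array([0.4121, 0.2143, 0.066 ])]
ext (array([0.6158, 0.0237, 0.1741]), [np.float64(0.3), np.float64(0.3)]) extred (array([0.5876, 0.0663, 0.1694]), [np.float64(1.7), np.float64(1.7)])
screws [array([0.3117, 0.3104]), array([0.3812, 0.3367]), array([0.4362, 0.192 ]), array([0.367 , 0.1655])] [np.float64(20.775514965930565), np.float64(20.975782204065805)]
rocker corners on [array([0.4129, 0.2329]), array([0.4248, 0.2011])] off [array([0.3595, 0.2118]), array([0.372 , 0.1794])]
```

```bash
python3 - <<'E'
from h import *
goal([.414,.2145,.112],down(21))
goal([.414,.2145,.085],down(21))
E
```

```text
trans [-27.5 -26.4 218.2] ang [-0.   0.   3.2]
trans [-27.5 -26.4 245.2] ang [-0.   0.   3.2]
```

>>> {"name": "jog_arm", "arguments": {
  "targets": [
    {"translation":[-27.5,-26.4,40],"angular":[0,0,3.2],"grip":0},
    {"translation":[-27.5,-26.4,80],"angular":[0,0,3.2],"grip":0},
    {"translation":[-27.5,-26.4,120],"angular":[0,0,3.2],"grip":0},
    {"translation":[-27.5,-26.4,160],"angular":[0,0,3.2],"grip":0},
    {"translation":[-27.5,-26.4,190],"angular":[0,0,3.2],"grip":0},
    {"translation":[-27.5,-26.4,210],"angular":[0,0,3.2],"grip":0},
    {"translation":[-27.5,-26.4,218],"angular":[0,0,3.2],"grip":0},
    {"translation":[-27.5,-26.4,218],"angular":[0,0,3.2],"grip":0}
  ]
}}

```text
time_s: 2.33
eef_pos: [0.4129, 0.2138, 0.1103]
ee_rot: [[0.934, 0.357, -0.005], [0.357, -0.934, -0.001], [-0.005, -0.001, -1.0]]
ft_force: [-0.5, -0.8, 0.3]
grip_width: -0.003
```

```bash
python3 - <<'E'
from h import *
snap('wrist','wrist2.png');snap('side','side2.png')
s=arm.sense();print(s['eef_pos'],s['ft_force'])
goal([.414,.2145,.085],down(21))
c=np.load('pics/wrist2.npz')['frame'][:,:,::-1];d=np.load('pics/side2.npz')['frame'][:,:,::-1]
cv2.imwrite('pics/c2.png',np.hstack([cv2.resize(c[180:380,220:420],(400,400)),cv2.resize(d[170:320,220:370],(400,400))]))
E
```

```text
[0.4155 0.2142 0.1137] [0.9698 0.4542 0.2343]
trans [-1.4 -0.8 28.7] ang [ 0.  -0.1 -0.1]
```

View pics/c2.png

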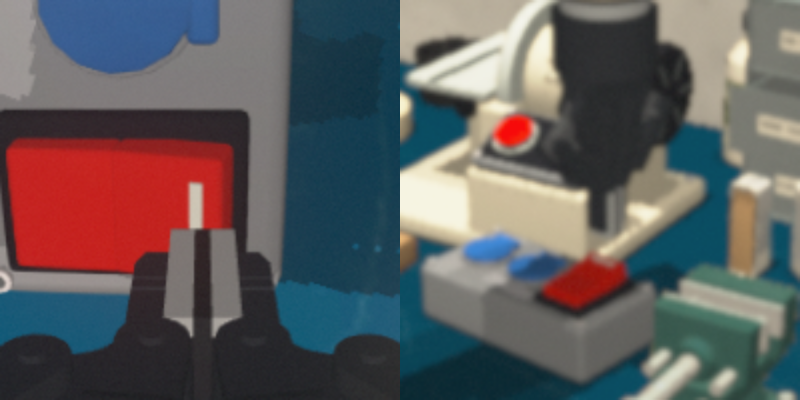

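The fingers are centred over the white bar, so I'll press now.

>>> {"name": "jog_arm", "arguments": {
  "targets": [
    {"translation":[0,0,12],"angular":[0,0,0],"grip":0},
    {"translation":[0,0,18],"angular":[0,0,0],"grip":0},
    {"translation":[0,0,22],"angular":[0,0,0],"grip":0},
    {"translation":[0,0,25],"angular":[0,0,0],"grip":0},
    {"translation":[0,0,27],"angular":[0,0,0],"grip":0},
    {"translation":[0,0,27],"angular":[0,0,0],"grip":0}
  ]
}}

```text
time_s: 2.93
eef_pos: [0.4145, 0.2133, 0.0853]
ee_rot: [[0.935, 0.356, -0.001], [0.356, -0.935, -0.0], [-0.001, 0.0, -1.0]]
ft_force: [0.1, 0.3, 0.2]
grip_width: 0.002
```

```bash
python3 - <<'E'
from h import *
snap('wrist','wrist3.png');snap('side','side3.png')
s=arm.sense();print(s['eef_pos'],s['ft_force'])
c=np.load('pics/wrist3.npz')['frame'][:,:,::-1];d=np.load('pics/side3.npz')['frame'][:,:,::-1]
cv2.imwrite('pics/c3.png',np.hstack([cv2.resize(c[180:380,220:420],(400,400)),cv2.resize(d[220:320,250:350],(400,400))]))
E
```

```text
[0.4144 0.2133 0.0852] [-0.0284  0.5363 -0.147 ]
```

View pics/c3.png

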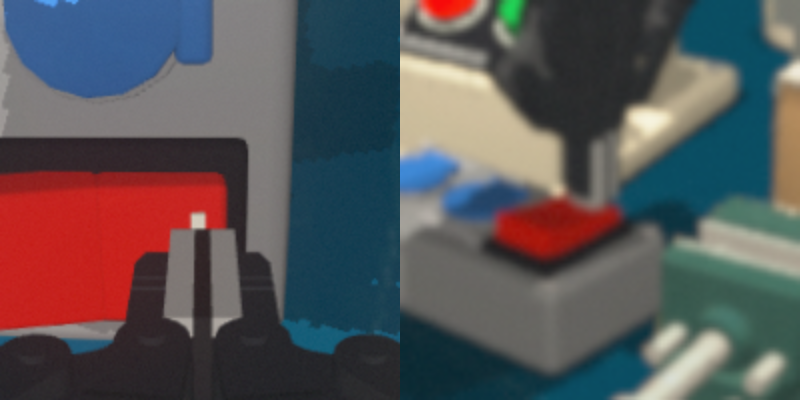

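The rocker has flipped: its off end now stands up and the force is gone. I'll lift and move to a viewing pose for the extractor.

```bash
python3 - <<'E'
from h import *
goal([.414,.2145,.30],down(21))
goal([.60,.0,.34],down(5))
E
```

```text
trans [  -0.1   -1.2 -214.8] ang [ 0.   0.  -0.2]
trans [  97.4  265.4 -254.8] ang [ 0.   0.  15.8]
```

>>> {"name": "jog_arm", "arguments": {
  "targets": [
    {"translation":[0,0,-40],"angular":[0,0,0],"grip":0},
    {"translation":[0,0,-80],"angular":[0,0,0],"grip":0},
    {"translation":[0,0,-120],"angular":[0,0,0],"grip":0},
    {"translation":[0,0,-160],"angular":[0,0,0],"grip":0},
    {"translation":[0,0,-200],"angular":[0,0,0],"grip":0},
    {"translation":[0,0,-230],"angular":[0,0,0],"grip":0},
    {"translation":[97,265,-255],"angular":[0,0,16],"grip":0},
    {"translation":[97,265,-255],"angular":[0,0,16],"grip":0},
    {"translation":[97,265,-255],"angular":[0,0,16],"grip":0},
    {"translation":[97,265,-255],"angular":[0,0,16],"grip":0},
    {"translation":[97,265,-255],"angular":[0,0,16],"grip":0},
    {"translation":[97,265,-255],"angular":[0,0,16],"grip":0},
    {"translation":[97,265,-255],"angular":[0,0,16],"grip":0},
    {"translation":[97,265,-255],"angular":[0,0,16],"grip":0},
    {"translation":[97,265,-255],"angular":[0,0,16],"grip":0},
    {"translation":[97,265,-255],"angular":[0,0,16],"grip":0}
  ]
}}

```text
time_s: 4.37
eef_pos: [0.5991, 0.0006, 0.3397]
ee_rot: [[0.996, 0.084, -0.002], [0.084, -0.996, 0.001], [-0.002, -0.001, -1.0]]
ft_force: [0.2, 0.2, -0.0]
grip_width: 0.001
```

```bash
python3 - <<'E'
from h import *
w=snap('wrist','wrist4.png');d=snap('side','side4.png')
s=arm.sense();print(s['time_s'],s['eef_pos'],s['ft_force'])
for k in 'gr':
    for b in blobs(w['frame'],k,60): print(k,b[0],b[1],watz(w,*b[1],.177))
    for b in blobs(d['frame'],k,60): print('side',k,b[0],b[1])
E
```

```text
4.4667 [0.5988 0.0014 0.3402] [ 0.3949 -0.0339 -0.5305]
g [324, 178, 39, 39, 1188] [343.2618 197.037 ] [0.6137 0.024  0.177 ]
side g [274, 217, 14, 12, 137] [281.     222.1022]
side g [436, 226, 18, 12, 166] [444.3916 231.6506]
r [131, 0, 50, 33, 1120] [153.0741  13.5348] [0.4502 0.1656 0.177 ]
r [579, 0, 61, 66, 262] [600.3015  41.8321] [0.8363 0.1984 0.177 ]
r [626, 0, 14, 39, 103] [631.8641  18.1942] [0.8817 0.2401 0.177 ]
r [630, 0, 10, 29, 114] [635.0526  12.2895] [0.8871 0.249  0.177 ]
r [290, 119, 42, 42, 1361] [310.5004 139.5709] [0.585  0.0659 0.177 ]
r [194, 188, 20, 37, 369] [203.3902 206.729 ] [0.5032 0.0078 0.177 ]
side r [255, 213, 14, 12, 122] [262.1557 218.5574]
side r [408, 225, 17, 8, 104] [416.1827 228.3365]
side r [274, 269, 31, 16, 317] [287.8139 276.1893]
side r [372, 341, 23, 16, 199] [383.0653 348.0201]
```

View pics/wrist4.png

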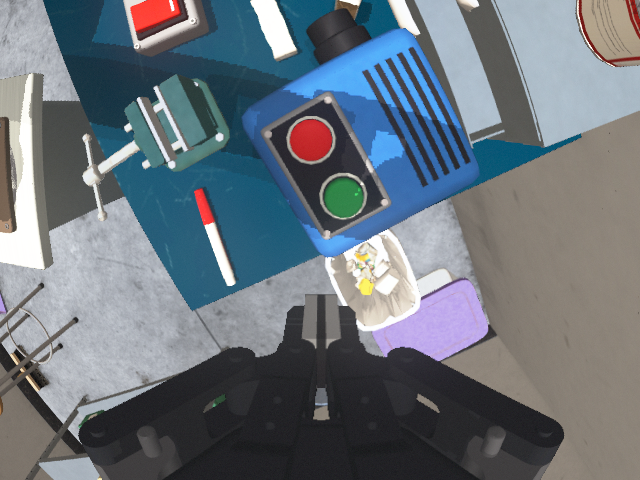

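View pics/side4.png

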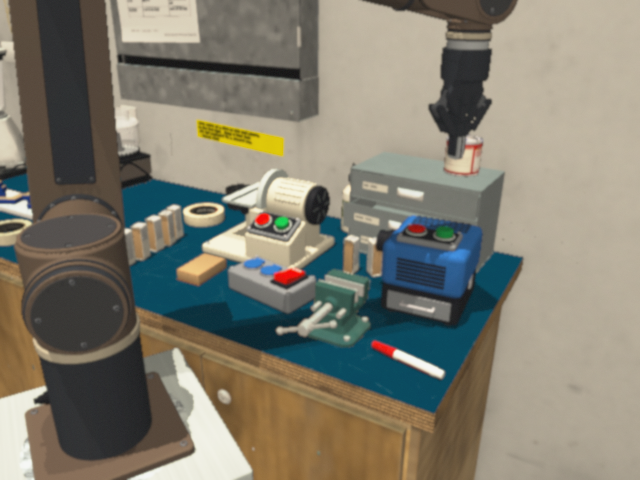

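Rocker is on: the off end is up and the white-bar end down in both views. The extractor green is at wrist pixel (343,197), giving (0.614, 0.024), which agrees with the triangulation. Moving above it and pressing.

```bash
python3 - <<'E'
from h import *
goal([.6145,.024,.210],down(5))
goal([.6145,.024,.196],down(5))
E
```

```text
trans [ 17.7 -21.1 130.1] ang [-0.   0.  -0.1]
trans [ 17.7 -21.1 144.1] ang [-0.   0.  -0.1]
```

>>> {"name": "jog_arm", "arguments": {
  "targets": [
    {"translation":[17.5,-21.5,20],"angular":[0,0,0],"grip":0},
    {"translation":[17.5,-21.5,60],"angular":[0,0,0],"grip":0},
    {"translation":[17.5,-21.5,95],"angular":[0,0,0],"grip":0},
    {"translation":[17.5,-21.5,118],"angular":[0,0,0],"grip":0},
    {"translation":[17.5,-21.5,128],"angular":[0,0,0],"grip":0},
    {"translation":[17.5,-21.5,128],"angular":[0,0,0],"grip":0}
  ]
}}

```text
time_s: 4.97
eef_pos: [0.613, 0.0246, 0.2092]
ee_rot: [[0.996, 0.086, -0.006], [0.086, -0.996, 0.001], [-0.006, -0.001, -1.0]]
ft_force: [-0.2, -0.0, -0.4]
grip_width: -0.0
```

```bash
python3 - <<'E'
from h import *
w=snap('wrist','wrist5.png');d=snap('side','side5.png')
s=arm.sense();print(s['time_s'],s['eef_pos'],s['ft_force'])
goal([.6145,.024,.196],down(5))
c=w['frame'][:,:,::-1];d=d['frame'][:,:,::-1]
cv2.imwrite('pics/c5.png',np.hstack([cv2.resize(c[180:380,220:420],(400,400)),cv2.resize(d[170:270,390:490],(400,400))]))
E
```

```text
5.0667 [0.6157 0.0238 0.2139] [-0.6384 -0.3775  0.172 ]
trans [-1.2 -0.3 17.9] ang [ 0.  -0.1 -0.1]
```

View pics/c5.png

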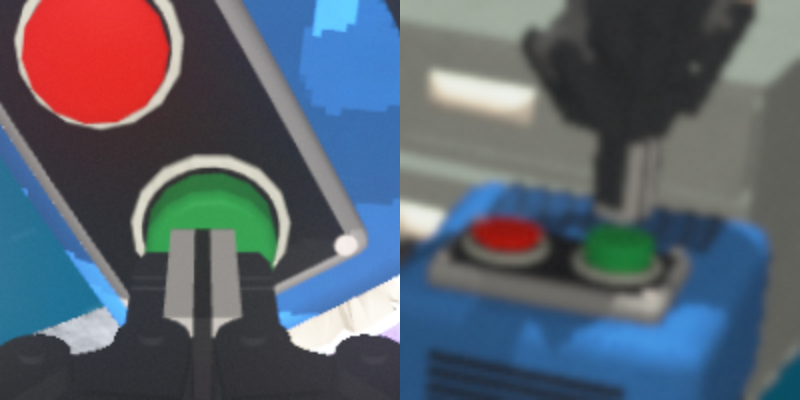

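>>> {"name": "jog_arm", "arguments": {
  "targets": [
    {"translation":[0,0,6],"angular":[0,0,0],"grip":0},
    {"translation":[0,0,10],"angular":[0,0,0],"grip":0},
    {"translation":[0,0,13],"angular":[0,0,0],"grip":0},
    {"translation":[0,0,15],"angular":[0,0,0],"grip":0},
    {"translation":[0,0,16],"angular":[0,0,0],"grip":0},
    {"translation":[0,0,16],"angular":[0,0,0],"grip":0}
  ]
}}

```text
time_s: 5.57
eef_pos: [0.615, 0.0231, 0.1959]
ee_rot: [[0.996, 0.084, -0.001], [0.084, -0.996, 0.0], [-0.001, -0.0, -1.0]]
ft_force: [-0.5, -0.4, -0.5]
grip_width: -0.001
```

```bash
python3 - <<'E'
from h import *
w=snap('wrist','wrist6.png');d=snap('side','side6.png')
s=arm.sense();print(s['time_s'],s['eef_pos'],s['ft_force'])
c=w['frame'][:,:,::-1];d=d['frame'][:,:,::-1]
cv2.imwrite('pics/c6.png',np.hstack([cv2.resize(c[180:380,220:420],(400,400)),cv2.resize(d[170:270,390:490],(400,400))]))
E
```

```text
5.6667 [0.615  0.0231 0.1959] [-0.3888 -0.5885  0.0931]
```

View pics/c6.png

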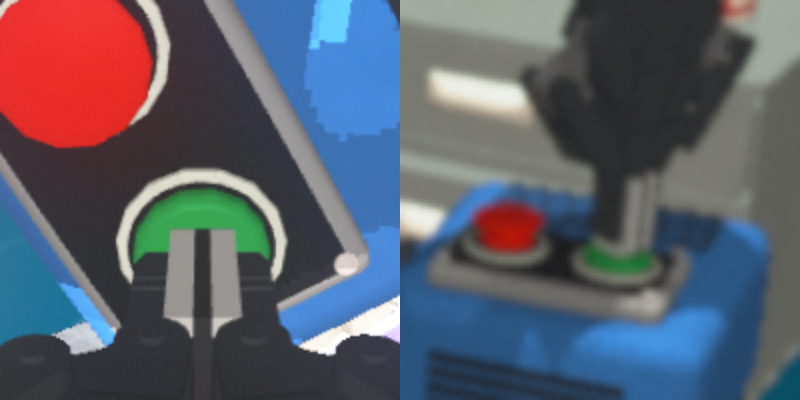

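The red stop has come out and the green is down, so the extractor is latched. Next I'll lift and move to the sander with the tool tilted along its button axis.

```bash
cat >> h.py <<'E'
a=np.radians(28.7);xs=np.array([np.cos(a),np.sin(a),0]);zz=np.array([0,0,1.])
n=np.cos(.42)*zz-np.sin(.42)*xs
def tilt():
    x=np.cos(.42)*xs+np.sin(.42)*zz; return np.c_[x,np.cross(-n,x),-n]
S=np.array([.446,.3424,.1135])
E
python3 - <<'E'
from h import *
goal([.615,.0231,.33],down(5))
goal(S+n*.2+np.array([0.02,-.0,.03]),tilt()); print(S+n*.2+np.array([0.02,-.0,.03]))
E
```

```text
trans [  -0.1    0.  -134.1] ang [-0.   0.1 -0.2]
trans [-196.2 -297.7 -130.1] ang [  5.   23.8 -23.5]
[0.3945 0.3032 0.3261]
```

>>> {"name": "jog_arm", "arguments": {
  "targets": [
    {"translation":[0,0,-40],"angular":[0,0,0],"grip":0},
    {"translation":[0,0,-80],"angular":[0,0,0],"grip":0},
    {"translation":[0,0,-120],"angular":[0,0,0],"grip":0},
    {"translation":[0,0,-135],"angular":[0,0,0],"grip":0},
    {"translation":[-196,-298,-130],"angular":[5,23.8,-23.5],"grip":0},
    {"translation":[-196,-298,-130],"angular":[5,23.8,-23.5],"grip":0},
    {"translation":[-196,-298,-130],"angular":[5,23.8,-23.5],"grip":0},
    {"translation":[-196,-298,-130],"angular":[5,23.8,-23.5],"grip":0},
    {"translation":[-196,-298,-130],"angular":[5,23.8,-23.5],"grip":0},
    {"translation":[-196,-298,-130],"angular":[5,23.8,-23.5],"grip":0},
    {"translation":[-196,-298,-130],"angular":[5,23.8,-23.5],"grip":0},
    {"translation":[-196,-298,-130],"angular":[5,23.8,-23.5],"grip":0},
    {"translation":[-196,-298,-130],"angular":[5,23.8,-23.5],"grip":0},
    {"translation":[-196,-298,-130],"angular":[5,23.8,-23.5],"grip":0},
    {"translation":[-196,-298,-130],"angular":[5,23.8,-23.5],"grip":0}
  ]
}}

```text
time_s: 6.92
eef_pos: [0.3937, 0.3045, 0.3263]
ee_rot: [[0.799, 0.483, 0.359], [0.441, -0.876, 0.197], [0.409, 0.001, -0.912]]
ft_force: [-0.2, -0.4, -0.0]
grip_width: 0.001
```

```bash
python3 - <<'E'
from h import *
w=snap('wrist','wrist7.png');d=snap('side','side7.png')
s=arm.sense();print(s['time_s'],s['eef_pos'],s['ft_force'],s['q'])
for k in 'gr':
    for b in blobs(w['frame'],k,60): print(k,b[0],b[1],watz(w,*b[1],.1135))
goal(S+n*.05,tilt());goal(S+n*.025,tilt())
E
```

```text
7.0167 [0.3951 0.3032 0.3263] [ 0.3887 -0.8921 -0.0008] [ 0.4394 -0.382   2.1286  0.0293  0.9745 -0.0726]
g [274, 184, 32, 32, 794] [289.1977 199.1877] [0.4443 0.3422 0.1135]
g [0, 455, 39, 25, 505] [ 17.6673 468.3822] [ 0.2528 -0.0899  0.1135]
r [270, 127, 35, 34, 942] [287.4246 143.5701] [0.4186 0.3871 0.1135]
r [151, 271, 53, 34, 1506] [175.8552 286.6228] [0.379  0.2263 0.1135]
trans [-29.  -10.1 170.1] ang [ 0.1 -0.1  0. ]
trans [-29.  -10.1 195.1] ang [ 0.1 -0.1  0. ]
```

View pics/wrist7.png

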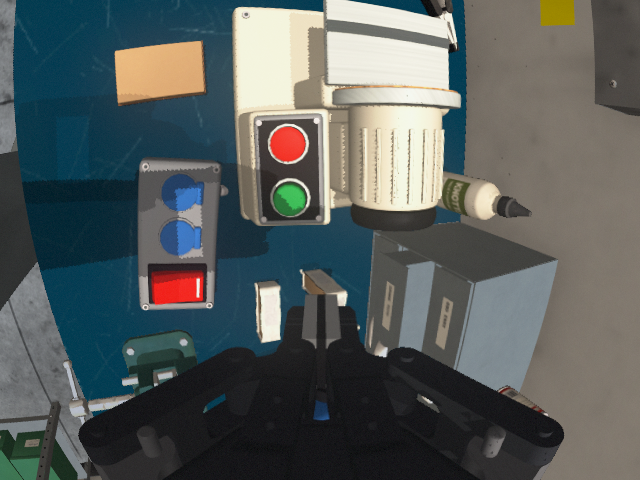

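View pics/side7.png

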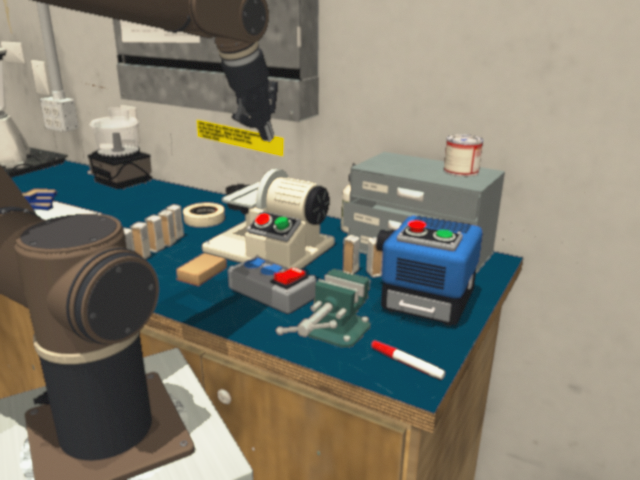

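The extractor stays latched, with its red stop out in the side view at (417,226). The sander green re-measures within 2 mm. I'll approach along its axis.

>>> {"name": "jog_arm", "arguments": {
  "targets": [
    {"translation":[-29,-10,25],"angular":[0,0,0],"grip":0},
    {"translation":[-29,-10,65],"angular":[0,0,0],"grip":0},
    {"translation":[-29,-10,105],"angular":[0,0,0],"grip":0},
    {"translation":[-29,-10,140],"angular":[0,0,0],"grip":0},
    {"translation":[-29,-10,160],"angular":[0,0,0],"grip":0},
    {"translation":[-29,-10,175],"angular":[0,0,0],"grip":0},
    {"translation":[-29,-10,178],"angular":[0,0,0],"grip":0},
    {"translation":[-29,-10,178],"angular":[0,0,0],"grip":0}
  ]
}}

```text
time_s: 7.68
eef_pos: [0.4312, 0.3332, 0.1505]
ee_rot: [[0.803, 0.478, 0.357], [0.437, -0.878, 0.194], [0.406, 0.0, -0.914]]
ft_force: [1.1, 0.6, 1.1]
grip_width: -0.004
```

```bash
python3 - <<'E'
from h import *
w=snap('wrist','wrist8.png');d=snap('side','side8.png')
s=arm.sense();print(s['time_s'],s['eef_pos'],s['ft_force'])
goal(S+n*.025,tilt())
c=w['frame'][:,:,::-1];d=d['frame'][:,:,::-1]
cv2.imwrite('pics/c8.png',np.hstack([cv2.resize(c[180:380,220:420],(400,400)),cv2.resize(d[170:270,230:330],(400,400))]))
E
```

```text
7.7833 [0.4316 0.3341 0.153 ] [-0.4974  1.1277  1.5031]
trans [-1.  -0.4 17.8] ang [ 0.1 -0.2 -0.1]
```

View pics/c8.png

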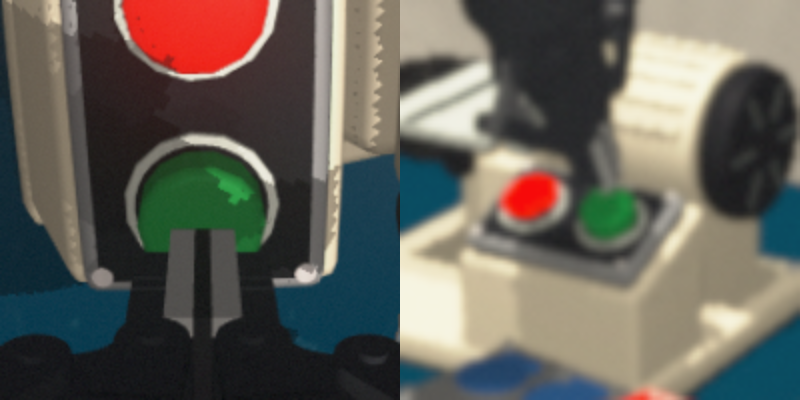

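>>> {"name": "jog_arm", "arguments": {
  "targets": [
    {"translation":[0,0,10],"angular":[0,0,0],"grip":0},
    {"translation":[0,0,15],"angular":[0,0,0],"grip":0},
    {"translation":[0,0,18],"angular":[0,0,0],"grip":0},
    {"translation":[0,0,20],"angular":[0,0,0],"grip":0},
    {"translation":[0,0,22],"angular":[0,0,0],"grip":0},
    {"translation":[0,0,23],"angular":[0,0,0],"grip":0},
    {"translation":[0,0,23],"angular":[0,0,0],"grip":0}
  ]
}}

```text
time_s: 8.37
eef_pos: [0.4387, 0.3391, 0.1315]
ee_rot: [[0.8, 0.481, 0.358], [0.439, -0.877, 0.196], [0.408, 0.001, -0.913]]
ft_force: [-4.1, -3.2, 5.4]
grip_width: 0.001
```

```bash
python3 - <<'E'
from h import *
w=snap('wrist','wrist9.png');d=snap('side','side9.png')
s=arm.sense();print(s['time_s'],s['eef_pos'],s['ft_force'],(s['eef_pos']-S)@n-.025)
c=w['frame'][:,:,::-1];d=d['frame'][:,:,::-1]
cv2.imwrite('pics/c9.png',np.hstack([cv2.resize(c[180:380,220:420],(400,400)),cv2.resize(d[170:270,230:330],(400,400))]))
E
```

```text
8.4667 [0.4386 0.339  0.1315] [-4.3962 -2.7772  5.2142] -0.0052792903786294774
```

View pics/c9.png

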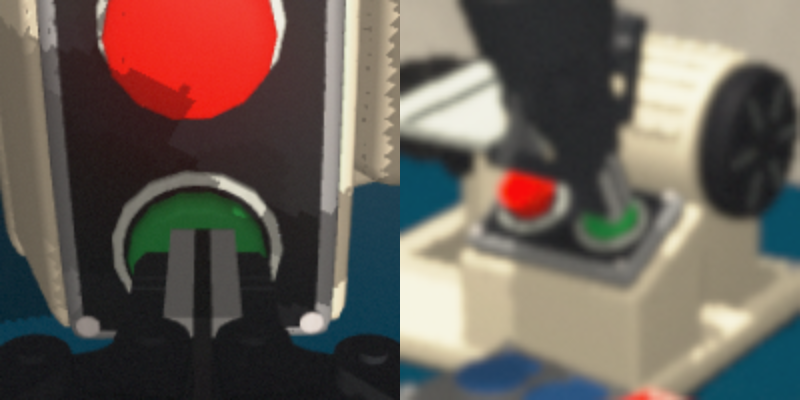

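The sander red is out and about 7 N rests on the home stop, so it's latched. Retracting straight back along the axis.

>>> {"name": "jog_arm", "arguments": {
  "targets": [
    {"translation":[0,0,-15],"angular":[0,0,0],"grip":0},
    {"translation":[0,0,-50],"angular":[0,0,0],"grip":0},
    {"translation":[0,0,-90],"angular":[0,0,0],"grip":0},
    {"translation":[20,0,-130],"angular":[0,0,0],"grip":0},
    {"translation":[40,5,-165],"angular":[0,0,0],"grip":0},
    {"translation":[40,5,-180],"angular":[0,0,0],"grip":0},
    {"translation":[40,5,-180],"angular":[0,0,0],"grip":0},
    {"translation":[40,5,-180],"angular":[0,0,0],"grip":0}
  ]
}}

```text
time_s: 9.13
eef_pos: [0.4087, 0.317, 0.3127]
ee_rot: [[0.8, 0.48, 0.361], [0.438, -0.877, 0.197], [0.411, 0.001, -0.912]]
ft_force: [0.7, 0.5, -0.5]
grip_width: -0.001
```

```bash
python3 - <<'E'
from h import *
w=snap('wrist','wrist10.png');d=snap('side','side10.png')
s=arm.sense();print(s['time_s'],s['eef_pos'],s['ft_force'],np.abs(s['qd']).max())
c=w['frame'][:,:,::-1];d=d['frame'][:,:,::-1]
cv2.imwrite('pics/c10.png',np.hstack([cv2.resize(c[90:330,120:360],(400,400)),cv2.resize(d[170:330,230:490],(400,246)) if 0 else cv2.resize(d[180:380,230:490],(400,400))]))
E
```

```text
9.2333 [0.4078 0.3166 0.3092] [ 1.2321  0.052  -0.7824] 0.0145737858061976
```

View pics/c10.png

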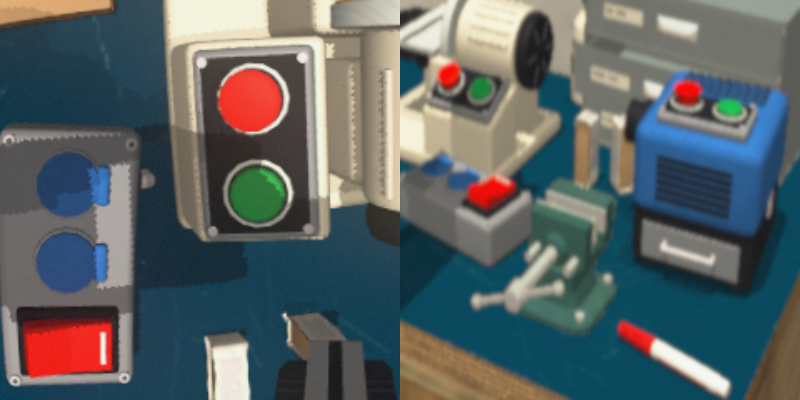

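Both red stops stand out, both greens are in, the rocker's white-bar end is down, the loose items in view are undisturbed and the hand is clear. Handing in.

```bash
python3 -c "
from rig import arm
print(arm.hand_in())"
```

```text
the job is handed in; nothing more can be done
None
```

The bench supply, the dust extractor and then the disc sander were switched on in that order with the closed fingers, and all three looked latched when I handed in at about 9.2 s.

- **Switches:** the last wrist and side pictures show the rocker's white-bar end down. On both machines the green button is in and the red stop is out.
- **Hand:** the fingertips were about 17 cm above the sander button, and the wrist force was near zero (about 1.5 N, similar to earlier free-air readings).
- **Forces:** the most I read while pressing was about 7 N, on the sander button once it was home. The force was only read after each move, so a brief peak could have gone unseen.
- **Loose items:** those in the last pictures look untouched by eye; I did not measure their positions.
- **Disagreement:** my first two single-picture estimates of the extractor button were about 8 mm apart. A close wrist picture settled it before I pressed. The sander estimates agreed to about 5 mm, and to about 2 mm in the closer pictures.

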